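Park the rolling pin under the hand press

TASK

Park the rolling pin on its pastry board: take the wooden hand press by its handle and, with its flat sole on top of the pin, roll the pin gently forward over the low rib into the groove, keeping the sole bearing on it (never harder than about 15 N, never pushing it from behind) until it lies straight in the groove by the end rail. Then lift the press off and set it back down flat on the bare worktop beside the board. Touch the pin with nothing but the press's sole, never lift the pin, and leave the other things where they stand.

Things in the scene. Friction and masses are not known exactly. Their poses are not given: they have to be found in the camera images.
- board: light wood pastry board fixed in the worktop, 270 (x) x 190 (y) mm; its top face stands 12 to 18 mm above the worktop, different each time. Origin: 18 mm below the centre of its top face (0 to 6 mm under the worktop's surface); z up; +x is the forward rolling direction, towards the dark end rail, which stands 22 mm above the top face and has its inner face at x = 113 mm
- rib (a point): middle of the dark rounded rib that runs across the board, at the level of the board's top face: x = 66 mm, z = 18 mm in the board's frame; axes as the board's. The rib is a swell of 15 mm radius whose crest stands 1.5 to 5.5 mm above the top face, set differently each time and not measured: feel it. Firm once set. The groove lies between rib and rail
- groove (a point): place of the pin's axis when it lies in the groove against the end rail: x = 89 mm, y = 0, z = 42 mm in the board's frame; axes as the board's. The groove leaves the pin 3 to 13 mm of play back towards the rib, depending on the rib's height
- pin: small wooden rolling pin lying across the flat of the board, before the rib, free to roll. Barrel 48 mm diameter, 130 mm long; a 21 mm thick, 35 mm long handle at each end; 0.2 to 0.4 kg. Origin: centre of the barrel, on the axis; its y axis is the rolling axis (x and z turn as it rolls). Under a moving sole it advances half as far as the sole
- press: wooden hand press, flat on the worktop right of the board. Sole 170 (x) x 100 (y) x 12 mm; dark ridge handle across its middle, 24 mm thick (x), 80 mm long (y), its top 54 mm above the underside; 0.22 kg. Origin: centre of the underside; z up. Grip the handle across x from above. Hard wood: on the pin the force rises by tens of newtons per millimetre
- spice_a: spice jar with a green lid, 46 mm diameter, 106 mm tall, bystander; origin at the centre of its underside
- spice_c: spice jar with a red lid, 44 mm diameter, 105 mm tall, bystander; origin at the centre of its underside
- salt_shaker: glass salt shaker, 44 mm diameter, 90 mm tall, bystander; origin at the centre of its underside
- tuna_tin: food tin, 57 mm diameter, 72 mm tall, bystander; origin at the centre of its underside
- espresso_cup: green espresso cup, 65 x 94 x 52 mm, bystander; origin at the centre of its underside
- dish_soap: green washing-up liquid bottle, 41 x 65 x 245 mm, bystander; origin at the centre of its underside

How it is judged:
By the outcome, as a careful person would: the job done as asked, in the order asked, and still so for the second after the job is handed in, with the robot touching nothing.
It also fails if it takes over 72 s, if anything falls off the work surface, if the arm or the gripper's body presses on something with over 40 N, if the wrist force passes 120 N, or if a joint passes its speed limit or range.

ROBOT

A 6-joint arm with a two-finger parallel gripper is mounted at the origin on a cart in front of the work surface, level with it; the furniture and walls round the work are solid. World frame = base frame: x ahead of the robot, y to its left, z up, the work surface at z = 0. Lengths are in mm, angles in rad, forces in N, time in s.
With the tool pointing down it reaches from about 350 to 775 mm from the base axis. Payload 7.3 kg.
Tool frame: the origin (TCP) lies midway between the tips of the shut fingers; the grasp point (between the pads) lies 19 mm behind it; z points along the fingers, y is the line along which they close (so a half turn about z gives the same grasp; the last joint's range is limited). The gripper opens to 92 mm and grips with 3 to 60 N. Pads are 19 mm wide; open, the fingers measure 130 mm over their backs; the gripper's body (75 mm by 190 mm) begins 47 mm behind the grasp point.
Start: joints at [1.161, 0.342, 1.524, -0, 1.275, -0.146], TCP at [136.879, 506.862, 226.741] pointing down, gripper open.
Joint ranges: [-2.53, 2.53], [-0.77, 2.02], [0.04, 2.7], [-1, 4.14], [0.28, 2.66], [-3.11, 3.11]. Speed limits (rad/s): [2.57, 2.57, 3.14, 3.14, 3.14, 3.14].

INTERFACE

Orientations are given as [roll, pitch, yaw] about the fixed x, y, z axes, in that order (R = Rz(yaw) Ry(pitch) Rx(roll)).
In Python, from plant import bot gives the robot as it stands. The module is installed in compiled form; this text tells all that it offers.
- The arm moves only by the shell command python3 -m crank 'ROWS' [OPENING]. ROWS is JSON, a list of rows, each a list of 6 numbers: the shift along the tool's x, y, z in m, then the turn, a rotation vector about the tool's x, y, z in rad. In form: [[dx, dy, dz, wx, wy, wz], ...]. A call has 1 to 5 rows; each row shifts and turns the commanded pose from where the row before left it, along the tool's axes as they then stand; what a row does not reach is not made up. A row lasts 1/8 s, in which the tool goes at most 62.5 mm and 10.7 degrees, less where a joint would pass 70% of its speed; a pose out of reach is approached as far as the arm can. A call is refused whole if a number of a shift passes 0.0625 or a number of a turn 0.188, either way. A call with a gripper value outside its range is refused whole. OPENING is the opening in per cent of the stroke, from 0 (shut) to 100 (fully open), set as the call begins (- or left out, the last holds). The fingers move at their own pace and stop on an object; the grip force is fixed at half the most. Time passes only in rows, so rows that do not move let the fingers close. It gives the time, the measured TCP pose, the force, the opening and the grip force at its end, in the units of the state.
- bot.get_obs(): the state, without advancing time (a new reading comes with each control period).
- bot.capture(name): name is "side" or "top"; returns a dict with "color" (480x640x3 uint8, blue, green, red), "fov_y" (degrees; the focal length in pixels is half the picture's height over the tangent of half this angle, whatever the lens; pixels are square), "cx", "cy" (the principal point, pixels), "k1" (the pictures are not rectified: a ray, as slopes to the right and down, at radius r is drawn at 1 + k1 r^2 times it, then the intrinsics apply), "extrinsics" (4x4, takes a point from world to camera coordinates). Camera axes: x right, y up, looking along -z (the intrinsics and any distortion apply to the point x, -y, -z); pixel columns grow to the right and rows downward; lengths in mm; the calibration is good to about 2 mm. A picture is of the moment at which its call begins. There is no depth.
- bot.close_job(): hands the job in; it is judged then, once.
The state is a dict: "time": time; "joint_positions": joint angles; "dq": joint speeds; "tau": joint torques, N m; "tool_pos": TCP position; "tcp_rot": TCP orientation; "contact_force": force on the tool from outside, world axes, zero at the start; "moment": the same for the moment, N m; "grip_width": finger opening in mm; "finger_force": force on a finger pad.
Only numpy, scipy, OpenCV 4.12 (cv2) and the standard library are available. Lean on these libraries where they do the work, as an engineer would, in place of code of your own. Each camera call takes 0.05 s, during which the arm holds its last target. There are 200 camera calls.

## Working session

There is one attempt and no reset: what is moved stays moved. The work goes in short steps, Python scripts to look and compute and a shell command to move; the robot and the scene stay as the last step left them, time stands still between calls to the robot, and variables do not carry over. Pictures are saved under pics/ and viewed, at most 10 in all, crops included, and the job is handed in when it is done.

```bash
mkdir -p pics; cat > h.py <<'E'
import numpy as np,cv2
from plant import bot
def cap(n,f=None):
    c=bot.capture(n)
    if f: cv2.imwrite('pics/'+f,c['color'])
    return c
def K(c):
    f=240/np.tan(np.radians(c['fov_y'])/2); return np.array([[f,0,c['cx']],[0,f,c['cy']],[0,0,1.]])
D=lambda c:np.array([c['k1'],0,0,0,0.])
def proj(c,P):
    E=np.array(c['extrinsics']);P=np.atleast_2d(P).astype(float);p=P@E[:3,:3].T+E[:3,3];p=p*[1,-1,-1]
    return cv2.projectPoints(p,np.zeros(3),np.zeros(3),K(c),D(c))[0][:,0]
def onz(c,uv,z):
    E=np.array(c['extrinsics']);u=cv2.undistortPointsIter(np.array(uv,float).reshape(-1,1,2),K(c),D(c),None,None,(3,100,1e-9))[:,0]
    d=np.c_[u[:,0],-u[:,1],-np.ones(len(u))]@E[:3,:3];o=-E[:3,:3].T@E[:3,3]
    z=np.broadcast_to(z,len(d)); return o+d*((z-o[2])/d[:,2])[:,None]
E
python3 - <<'E'
from h import *
for n in('side','top'):
    c=cap(n,n+'1.png');E=np.array(c['extrinsics']);print(n,c['fov_y'],c['k1'],(-E[:3,:3].T@E[:3,3]).round())
o=bot.get_obs();print(o)
E
```

```text
side 55.95646862825128 0.014930479551799648 [  351. -1031.   642.]
top 46.6910010223406 0.048514718818788875 [ 453. -365. 1016.]
{'time': 0.1, 'joint_positions': array([ 1.16097894e+00,  3.42661110e-01,  1.52491026e+00,  5.09301010e-06,
        1.27542805e+00, -1.45986985e-01]), 'dq': array([-9.36884962e-05, -4.30304093e-03, -1.13424525e-03,  1.35900498e-03,
       -2.14949615e-04, -1.44513662e-03]), 'tau': array([ 1.73523000e-03, -4.32008457e+01, -2.44695908e+01,  7.19863339e-02,
        5.25017094e-02, -7.74658929e-05]), 'tool_pos': array([136.73236431, 506.50202132, 226.1142091 ]), 'tcp_rot': array([-3.14020156e+00, -2.09459182e-04,  2.87776062e+00]), 'contact_force': array([-0.26100281, -0.105964  ,  0.42598472]), 'moment': array([-0.00649055, -0.03225335,  0.04279737]), 'finger_force': 0.0, 'grip_width': 91.56149176113101}
```

View pics/top1.png

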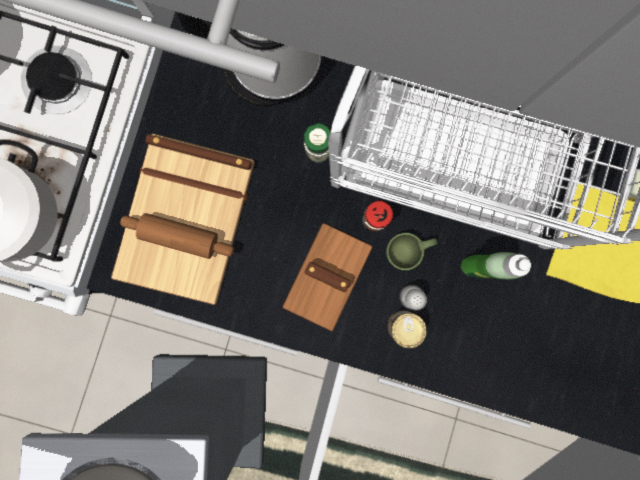

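View pics/side1.png

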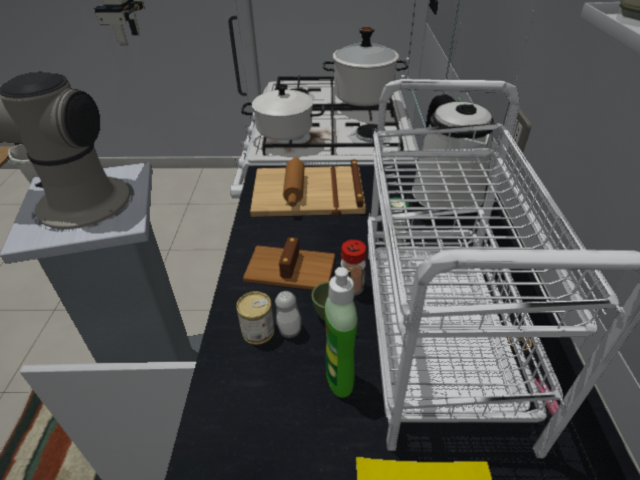

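The top view shows the board with corners near (150,137), (253,167), (215,303) and (112,278), the pin lying from (122,222) to (233,250), and the press centred near (328,277). The side view shows the same things, with the board at (252–365,165–215) and the press at (244–335,247–288). I'll zoom in on both.

```bash
python3 - <<'E'
import cv2
a=cv2.imread('pics/top1.png')[125:335,105:385];cv2.imwrite('pics/t2.png',cv2.resize(a,None,fx=2.85,fy=2.85,interpolation=cv2.INTER_CUBIC))
a=cv2.imread('pics/side1.png')[150:300,235:385];cv2.imwrite('pics/s2.png',cv2.resize(a,None,fx=4,fy=4,interpolation=cv2.INTER_CUBIC))
E
```

```text
(no output)
```

View pics/t2.png

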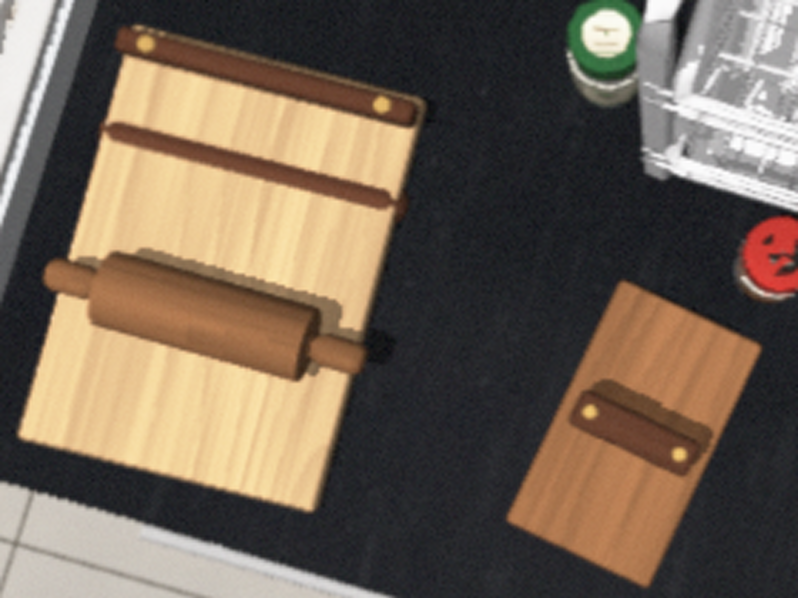

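View pics/s2.png

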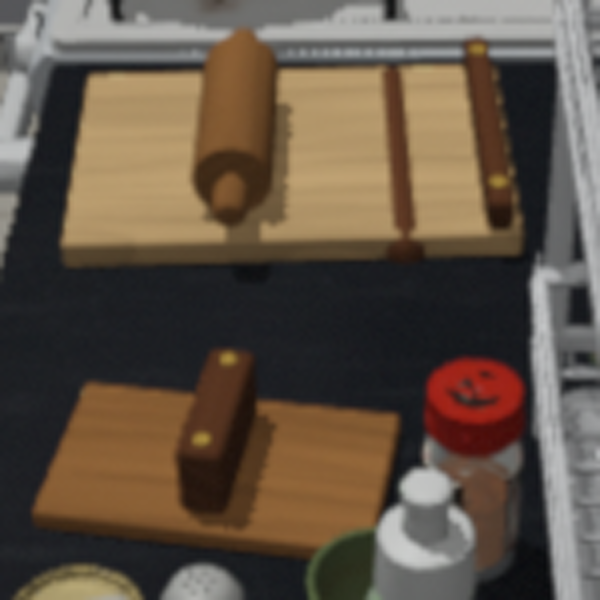

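The zooms give clear corner points for the board, the press and the pin. I'll fit the poses to both views.

```bash
cat > fit.py <<'E'
from h import *
from scipy.optimize import least_squares
T=lambda p:np.array(p,float)/2.85+[105,125]-.3
S=lambda p:np.array(p,float)/4+[235,150]-.3
ct,cs=cap('top'),cap('side')
def tf(q,P,z0):
    c,s=np.cos(q[2]),np.sin(q[2]);P=np.array(P,float);return np.c_[q[0]+c*P[:,0]-s*P[:,1],q[1]+s*P[:,0]+c*P[:,1],P[:,2]+z0]
def fit(tp,tP,sp,sP,q0,hz):
    # side camera bias (px) free
    f=lambda q:np.r_[(proj(ct,tf(q,tP,hz(q)))-T(tp)).ravel(),(proj(cs,tf(q,sP,hz(q)))-S(sp)).ravel()]
    r=least_squares(f,q0,loss='soft_l1');print(r.x.round(3),f(r.x).reshape(-1,2).round(1).tolist());return r.x
B=fit([(20,437),(313,511),(424,100)],[(-135,95,0),(-135,-95,0),(135,-95,0)],[(65,247),(522,240),(90,72)],[(-135,-95,0),(135,-95,0),(-135,95,0)],[400,100,0,15],lambda q:q[3])
h=B[3]
P=fit([(625,282),(761,347),(508,520),(590,411),(679,454)],[(85,50,12),(85,-50,12),(-85,50,12),(0,30,54),(0,-30,54)],[(86,383),(400,412),(35,515),(228,358),(201,438)],[(-85,50,12),(85,50,12),(-85,-50,12),(0,30,54),(0,-30,54)],[450,-150,0],lambda q:0)
r=onz(ct,[T((47,273)),T((365,355)),T((204,316))],h+24);print('pin ends,mid',r.round(1))
def inb(p):
    c,s=np.cos(B[2]),np.sin(B[2]);d=p[:,:2]-B[:2];return np.c_[c*d[:,0]+s*d[:,1],-s*d[:,0]+c*d[:,1]]
print('in board',inb(r).round(1))
E
python3 fit.py
```

```text
[ 539.726 -105.851   31.19    11.905] [[-0.8, -0.7], [0.2, -0.1], [0.4, -0.4], [-1.4, 0.5], [0.0, -0.8], [-0.6, 1.3]]
[ 4.42072e+02 -3.68950e+02 -4.15000e-01] [[-1.0, -1.8], [1.2, -1.0], [-0.7, -0.1], [0.5, 0.0], [0.6, -0.1], [-0.5, -0.7], [-0.1, 0.0], [-1.8, -0.7], [-0.3, 0.4], [-0.3, 0.4]]
pin ends,mid [[ 529.6   -4.7   35.9]
 [ 484.8 -200.5   35.9]
 [ 506.  -101.1   35.9]]
in board [[ -32.5   96.3]
 [ -32.3 -104.6]
 [ -33.9   -2.9]]
```

```bash
python3 -m crank '[[0,0,0,0,0,0.187],[0,0,0,0,0,0.187],[0,0,0,0,0,0.187],[0,0,0,0,0,0.187],[0,0,0,0,0,0.187]]' 100; python3 -m crank '[[0,0,0,0,0,0.187],[0,0,0,0,0,0.187],[0,0,0,0,0,0.187],[0,0,0,0,0,0.187],[0,0,0,0,0,0.039]]'
python3 -m crank '[[-0.027,0.05,0,0,0,0],[-0.027,0.05,0,0,0,0],[-0.027,0.05,0,0,0,0],[-0.027,0.05,0,0,0,0],[-0.027,0.05,0,0,0,0]]'; python3 -m crank '[[-0.027,0.05,0,0,0,0],[-0.027,0.05,0,0,0,0],[-0.027,0.05,0,0,0,0],[-0.027,0.05,0,0,0,0]]'
```

```text
time: 0.82
tool_pos: [136.8, 506.7, 226.5]
tcp_rot: [-3.141, 0.0, 1.937]
contact_force: [-0.4, 0.8, 0.4]
grip_width: 91.7
finger_force: 0.0
time: 1.45
tool_pos: [136.8, 506.7, 226.5]
tcp_rot: [-3.142, 0.0, 1.153]
contact_force: [-0.2, 0.9, 0.5]
grip_width: 92.0
finger_force: 0.0
time: 2.08
tool_pos: [312.0, 281.0, 226.8]
tcp_rot: [3.141, -0.0, 1.156]
contact_force: [0.3, 0.3, -0.6]
grip_width: 91.7
finger_force: 0.0
time: 2.58
tool_pos: [451.6, 101.4, 226.8]
tcp_rot: [3.141, -0.0, 1.155]
contact_force: [1.2, 0.5, -0.4]
grip_width: 91.6
finger_force: 0.0
```

```bash
python3 -m crank '[[-0.048,0.02,0,0,0,0],[-0.048,0.02,0,0,0,0],[-0.048,0.02,0,0,0,0],[-0.048,0.02,0,0,0,0],[-0.048,0.02,0,0,0,0]]'; python3 -m crank '[[-0.048,0.02,0,0,0,0],[-0.048,0.02,0,0,0,0],[-0.048,0.02,0,0,0,0],[-0.048,0.02,0,0,0,0],[0,0,0.06,0,0,0]]'
python3 - <<'E'
from h import *
c=cap('top','t3.png')
P=onz(c,[(379,214),(412,297),(408,329),(405,250),(317,133)],[105,90,72,50,106]);print(P.round())
a=np.array([.915,-.403]);b=np.array([.403,.915])
for p in P: d=p[:2]-[442,-369];print(p.round(),'in tool y,x',(d@a).round(),(d@b).round())
E
```

```text
time: 3.2
tool_pos: [445.2, -158.6, 226.7]
tcp_rot: [3.141, -0.0, 1.156]
contact_force: [1.1, -0.4, -0.3]
grip_width: 91.5
finger_force: 0.0
time: 3.82
tool_pos: [442.9, -371.0, 169.5]
tcp_rot: [3.131, 0.005, 1.152]
contact_force: [1.3, -0.6, -1.8]
grip_width: 91.6
finger_force: 0.0
[[ 548. -450.  105.]
 [ 412. -509.   90.]
 [ 358. -506.   72.]
 [ 492. -502.   50.]
 [ 679. -344.  106.]]
[ 548. -450.  105.] in tool y,x 129.0 -31.0
[ 412. -509.   90.] in tool y,x 30.0 -140.0
[ 358. -506.   72.] in tool y,x -22.0 -160.0
[ 492. -502.   50.] in tool y,x 99.0 -101.0
[ 679. -344.  106.] in tool y,x 207.0 118.0
```

View pics/t3.png

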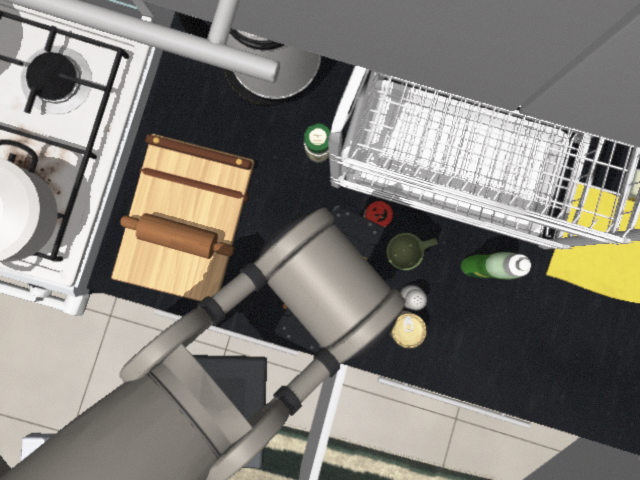

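The arm is over the press. The red jar at (378,214) has about 12 mm of clearance from the gripper body, so I'll go down and grip.

```bash
python3 -m crank '[[0.002,-0.001,0.05,0,0,0],[0,0,0.05,0,0,0],[0,0,0.03,0,0,0],[0,0,0.015,0,0,0],[0,0,0,0,0,0]]'; python3 -m crank '[[0,0,0,0,0,0],[0,0,0,0,0,0],[0,0,0,0,0,0],[0,0,0,0,0,0],[0,0,0,0,0,0]]' 0
python3 -m crank '[[0,0,0,0,0,0],[0,0,0,0,0,0]]'; python3 -c "
from plant import bot;o=bot.get_obs();print(o['moment'],o['tool_pos'])"
```

```text
time: 4.5
tool_pos: [441.1, -362.2, 21.5]
tcp_rot: [-3.14, -0.001, 1.156]
contact_force: [-0.6, -0.9, -0.0]
grip_width: 91.6
finger_force: 0.0
time: 5.12
tool_pos: [441.2, -362.6, 21.8]
tcp_rot: [3.141, -0.0, 1.156]
contact_force: [-0.7, 0.5, 1.0]
grip_width: 46.4
finger_force: 0.0
time: 5.38
tool_pos: [441.3, -362.7, 21.7]
tcp_rot: [3.141, -0.0, 1.156]
contact_force: [1.0, -1.2, -1.0]
grip_width: 26.5
finger_force: 0.5
[-0.18110308 -0.07536063  0.04936654] [ 441.33694709 -362.69365524   21.66415622]
```

```bash
python3 -m crank '[[0,0,0,0,0,0],[-0.005,0,0,0,0,0],[0,0,0,0,0,0]]' 45; python3 -m crank '[[0,0,0,0,0,0],[0,0,0,0,0,0],[0,0,0,0,0,0],[0,0,0,0,0,0],[0,0,0,0,0,0]]' 0
python3 -m crank '[[0,0,0,0,0,0],[0,0,0,0,0,0]]'; python3 - <<'E'
from h import *
o=bot.get_obs();print(o['moment'],o['tool_pos'],o['contact_force'])
a=cap('side')['color'][200:320,220:380];cv2.imwrite('pics/s4.png',cv2.resize(a,None,fx=5,fy=5,interpolation=cv2.INTER_CUBIC))
E
```

```text
time: 5.75
tool_pos: [438.9, -367.6, 21.7]
tcp_rot: [3.142, 0.0, 1.155]
contact_force: [1.2, 0.2, 0.6]
grip_width: 40.9
finger_force: 0.0
time: 6.38
tool_pos: [439.2, -367.2, 21.7]
tcp_rot: [3.141, -0.0, 1.156]
contact_force: [0.6, -0.6, -0.4]
grip_width: 23.5
finger_force: 30.0
time: 6.62
tool_pos: [439.2, -367.2, 21.7]
tcp_rot: [3.141, -0.0, 1.156]
contact_force: [0.8, -1.1, -0.3]
grip_width: 24.1
finger_force: 30.0
[-0.14387179 -0.01921588 -0.02972106] [ 439.21801634 -367.19576227   21.70319882] [ 0.8109576  -1.11323875 -0.34753355]
```

View pics/s4.png

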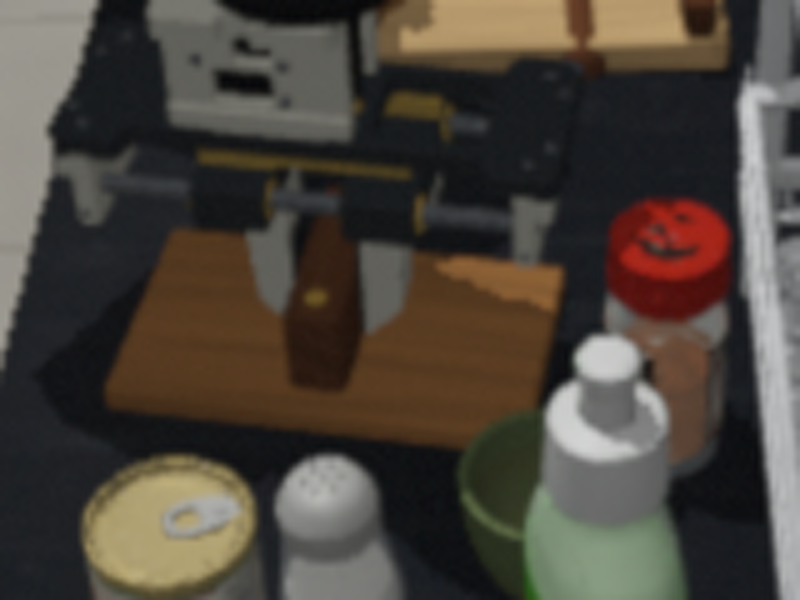

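Gripped squarely at 24 mm with 30 N. Now I'll lift, turn and carry the press over to the pin.

```bash
python3 -m crank '[[0,0,-0.02,0,0,0],[0,0,-0.045,0,0,0],[0,0,-0.045,0,0,0],[0,0,0,0,0,-0.1],[0,0,0,0,0,-0.089]]'; python3 -m crank '[[0.03,-0.006,0,0,0,0],[0.05,-0.011,0,0,0,0],[0.05,-0.011,0,0,0,0],[0.05,-0.011,0,0,0,0],[0.05,-0.011,0,0,0,0]]'; python3 -m crank '[[0.03,-0.007,0,0,0,0],[0.014,-0.003,0,0,0,0],[0,0,0,0,0,0],[0,0,0,0,0,0]]'; python3 -m crank '[[0,0,0,0,0,0]]';
python3 - <<'E'
from h import *
o=bot.get_obs();print(o['tool_pos'],o['contact_force'],o['moment'])
cap('side','s5.png')
a=cap('side')['color'][100:250,200:400];cv2.imwrite('pics/s5c.png',cv2.resize(a,None,fx=4,fy=4,interpolation=cv2.INTER_CUBIC))
E
```

```text
time: 7.3
tool_pos: [438.8, -367.0, 132.0]
tcp_rot: [-3.141, -0.0, 1.348]
contact_force: [0.0, -0.4, -2.5]
grip_width: 23.8
finger_force: 30.0
time: 7.92
tool_pos: [441.2, -130.1, 131.5]
tcp_rot: [-3.141, -0.0, 1.344]
contact_force: [0.1, -0.2, -2.7]
grip_width: 24.0
finger_force: 30.0
time: 8.43
tool_pos: [442.3, -87.7, 131.7]
tcp_rot: [3.141, 0.0, 1.344]
contact_force: [-0.1, -0.5, -2.2]
grip_width: 23.6
finger_force: 30.0
time: 8.55
tool_pos: [442.1, -87.7, 131.6]
tcp_rot: [3.142, 0.0, 1.343]
contact_force: [0.5, -0.5, -1.8]
grip_width: 23.8
finger_force: 30.0
[442.11578483 -87.73935366 131.62123601] [ 0.46998558 -0.53162881 -1.81317106] [-0.12033345  0.1051938   0.04672631]
```

View pics/s5c.png

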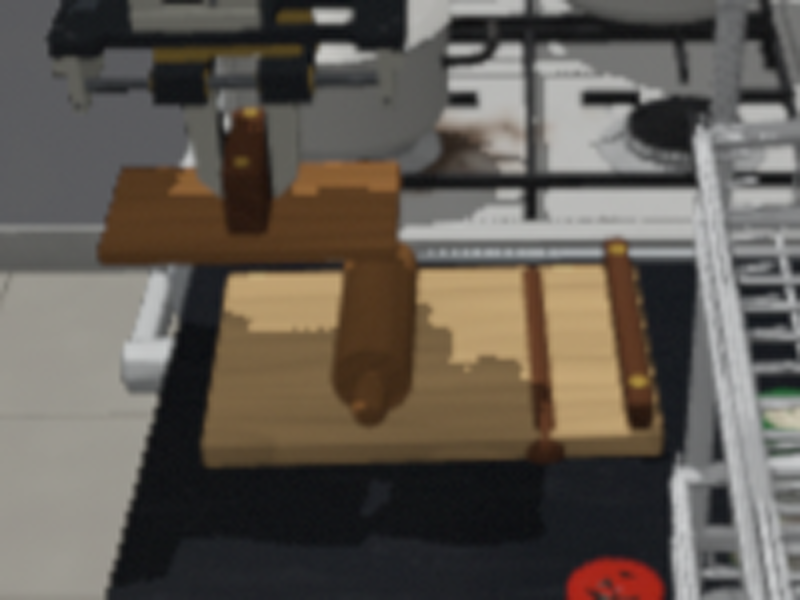

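The press is level above the pin, its front edge at (400,165) in the crop and just past the pin's axis, so it overlaps the pin as planned. I'll come down with a force check between steps.

```bash
cat > g.py <<'E'
# guard: prints bearing force etc., fails outside [lo,hi]
import sys,numpy as np
from plant import bot
o=bot.get_obs();N=o['contact_force'][2]+2.2
p=o['tool_pos'];B=np.array([539.7,-105.9]);d=p[:2]-B;u=np.array([.9746,-.2241]);v=np.array([.2241,.9746])
m=o['moment'];f=o['contact_force']
print('t%.1f N%.1f fx%.1f sole x%.1f y%.1f z%.2f My%.2f'%(o['time'],N,f[:2]@u,d@u,d@v,p[2]-21.7,m[:2]@v),np.round(o['tcp_rot'],3))
sys.exit(not float(sys.argv[1])<=N<=float(sys.argv[2]))
E
python3 -m crank '[[0,0,0.02,0,0,0],[0,0,0.015,0,0,0],[0,0,0.007,0,0,0],[0,0,0,0,0,0]]'>o; python3 g.py -9 2.5 && python3 -m crank '[[0,0,0.001,0,0,0],[0,0,0,0,0,0]]'>o; python3 g.py -9 2.5 && python3 -m crank '[[0,0,0.0007,0,0,0],[0,0,0,0,0,0]]'>o; python3 g.py -9 2.5
```

```text
t9.2 N-0.1 fx0.5 sole x-99.5 y-3.4 z67.79 My-0.01 [-3.141 -0.     1.344]
t9.4 N0.5 fx0.5 sole x-99.2 y-3.2 z67.41 My0.04 [3.141 0.    1.345]
t9.7 N0.4 fx-0.2 sole x-99.4 y-3.2 z66.42 My0.05 [ 3.141 -0.     1.345]
```

```bash
C='python3 -m crank'; python3 g.py -9 2.5 && python3 -m crank '[[0,0,0.0005,0,0,0],[0,0,0,0,0,0]]'>o && python3 g.py -9 2.5 && python3 -m crank '[[0,0,0.0005,0,0,0],[0,0,0,0,0,0]]'>o && python3 g.py -9 2.5 && python3 -m crank '[[0,0,0.0005,0,0,0],[0,0,0,0,0,0]]'>o && python3 g.py -9 2.5 && python3 -m crank '[[0,0,0.0005,0,0,0],[0,0,0,0,0,0]]'>o && python3 g.py -9 2.5 && python3 -m crank '[[0,0,0.0005,0,0,0],[0,0,0,0,0,0]]'>o && python3 g.py -9 2.5 && python3 -m crank '[[0,0,0.0005,0,0,0],[0,0,0,0,0,0]]'>o && python3 g.py -9 2.5
```

```text
t9.7 N0.4 fx-0.2 sole x-99.4 y-3.2 z66.42 My0.05 [ 3.141 -0.     1.345]
t9.9 N0.6 fx-0.2 sole x-99.5 y-3.2 z65.78 My0.07 [-3.142 -0.     1.345]
t10.2 N0.2 fx-0.3 sole x-99.5 y-3.2 z65.26 My0.06 [-3.142 -0.     1.345]
t10.4 N-0.0 fx-0.1 sole x-99.5 y-3.2 z64.77 My0.03 [-3.142 -0.     1.345]
t10.7 N-0.7 fx0.3 sole x-99.5 y-3.2 z64.28 My0.06 [-3.142 -0.     1.345]
t10.9 N1.5 fx-0.5 sole x-99.2 y-3.2 z63.93 My-0.06 [ 3.141 -0.     1.345]
t11.2 N6.3 fx-0.3 sole x-98.8 y-3.2 z63.74 My-0.34 [3.14  0.    1.345]
```

Contact came at sole z of about 64, and the force is now 6 N at roughly 10 N/mm. I'll start rolling.

```bash
python3 -m crank '[[0,0.002,0,0,0,0],[0,0.004,0,0,0,0],[0,0.004,0,0,0,0]]'>o && python3 g.py 3 10 && python3 -m crank '[[0,0.005,0,0,0,0],[0,0.005,0,0,0,0]]'>o && python3 g.py 3 10 && python3 -m crank '[[0,0.005,0,0,0,0],[0,0.005,0,0,0,0]]'>o && python3 g.py 3 10 && python3 -m crank '[[0,0.005,0,0,0,0],[0,0.005,0,0,0,0]]'>o && python3 g.py 3 10
```

```text
t11.5 N8.5 fx-0.1 sole x-88.6 y-3.4 z63.75 My-0.36 [3.14  0.    1.345]
t11.8 N8.5 fx-0.2 sole x-78.6 y-3.6 z63.78 My-0.35 [3.140e+00 1.000e-03 1.345e+00]
t12.0 N8.5 fx-0.5 sole x-68.5 y-3.8 z63.80 My-0.33 [3.140e+00 1.000e-03 1.345e+00]
t12.3 N8.1 fx-0.3 sole x-58.6 y-3.9 z63.80 My-0.25 [3.140e+00 1.000e-03 1.345e+00]
```

```bash
python3 -m crank '[[0.0001,0.005,0,0,0,0],[0.0001,0.005,0,0,0,0]]'>o && python3 g.py 3 10.5 && python3 -m crank '[[0.0001,0.005,0,0,0,0],[0.0001,0.005,0,0,0,0]]'>o && python3 g.py 3 10.5 && python3 -m crank '[[0.0001,0.005,0,0,0,0],[0.0001,0.005,0,0,0,0]]'>o && python3 g.py 3 10.5 && python3 -m crank '[[0.0001,0.005,0,0,0,0],[0.0001,0.005,0,0,0,0]]'>o && python3 g.py 3 10.5 && python3 -m crank '[[0.0001,0.005,0,0,0,0],[0.0001,0.005,0,0,0,0]]'>o && python3 g.py 3 10.5 && python3 -m crank '[[0.0001,0.005,0,0,0,0],[0.0001,0.005,0,0,0,0]]'>o && python3 g.py 3 10.5 && python3 -m crank '[[0.0001,0.005,0,0,0,0],[0.0001,0.005,0,0,0,0]]'>o && python3 g.py 3 10.5 && python3 -m crank '[[0.0001,0.005,0,0,0,0],[0.0001,0.005,0,0,0,0]]'>o && python3 g.py 3 10.5 && python3 -m crank '[[0.0001,0.005,0,0,0,0],[0.0001,0.005,0,0,0,0]]'>o && python3 g.py 3 10.5
```

```text
t12.5 N8.1 fx0.5 sole x-48.5 y-3.9 z63.86 My-0.26 [3.140e+00 1.000e-03 1.345e+00]
t12.8 N8.1 fx0.1 sole x-38.5 y-3.8 z63.90 My-0.28 [3.140e+00 1.000e-03 1.345e+00]
t13.0 N8.5 fx-0.2 sole x-28.5 y-3.6 z63.93 My-0.17 [3.140e+00 2.000e-03 1.345e+00]
t13.3 N9.2 fx0.6 sole x-18.5 y-3.5 z63.97 My-0.16 [3.140e+00 2.000e-03 1.345e+00]
t13.5 N8.4 fx-0.3 sole x-8.6 y-3.4 z63.93 My-0.06 [3.140e+00 2.000e-03 1.345e+00]
t13.8 N9.3 fx-0.4 sole x1.4 y-3.2 z63.97 My-0.03 [3.140e+00 2.000e-03 1.345e+00]
t14.0 N9.6 fx-0.4 sole x11.3 y-3.0 z63.96 My0.02 [3.140e+00 2.000e-03 1.345e+00]
t14.3 N9.5 fx-0.8 sole x21.3 y-2.9 z63.99 My0.02 [3.140e+00 2.000e-03 1.345e+00]
t14.5 N9.0 fx-0.5 sole x31.3 y-2.7 z64.00 My0.06 [3.140e+00 2.000e-03 1.345e+00]
```

```bash
python3 -m crank '[[0,0.005,-0.0003,0,0,0],[0,0.005,0,0,0,0],[0,0.003,0,0,0,0]]'>o && python3 g.py 3 9 && python3 -m crank '[[0,0.002,0,0,0,0]]'>o && python3 g.py 3 9 && python3 -m crank '[[0,0.002,0,0,0,0]]'>o && python3 g.py 3 8.5 && python3 -m crank '[[0,0.002,0,0,0,0]]'>o && python3 g.py 3 8.5 && python3 -m crank '[[0,0.002,0,0,0,0]]'>o && python3 g.py 3 8.5 && python3 -m crank '[[0,0.002,0,0,0,0]]'>o && python3 g.py 3 8.5 && python3 -m crank '[[0,0.002,0,0,0,0]]'>o && python3 g.py 3 8.5 && python3 -m crank '[[0,0.002,0,0,0,0]]'>o && python3 g.py 3 8.5 && python3 -m crank '[[0,0.002,0,0,0,0]]'>o && python3 g.py 3 8.5 && python3 -m crank '[[0,0.002,0,0,0,0]]'>o && python3 g.py 3 8.5
```

```text
t14.9 N7.1 fx-0.3 sole x44.1 y-2.4 z64.02 My0.15 [3.141e+00 1.000e-03 1.345e+00]
t15.0 N8.8 fx0.6 sole x46.0 y-2.4 z64.00 My0.20 [3.141e+00 1.000e-03 1.345e+00]
t15.2 N8.0 fx0.1 sole x47.9 y-2.5 z64.00 My0.12 [3.141e+00 2.000e-03 1.345e+00]
t15.3 N7.3 fx-0.4 sole x49.9 y-2.5 z64.02 My0.21 [3.141e+00 2.000e-03 1.345e+00]
t15.4 N8.4 fx0.0 sole x51.9 y-2.5 z63.99 My0.17 [3.141e+00 2.000e-03 1.345e+00]
t15.5 N8.2 fx0.1 sole x53.9 y-2.5 z64.02 My0.13 [3.141e+00 2.000e-03 1.345e+00]
t15.7 N7.0 fx0.8 sole x55.9 y-2.5 z64.03 My0.11 [3.141e+00 2.000e-03 1.345e+00]
t15.8 N8.5 fx-0.7 sole x57.9 y-2.5 z64.02 My0.18 [3.141e+00 2.000e-03 1.345e+00]
```

```bash
python3 -m crank '[[0,0.0015,-0.0002,0,0,0]]'>o && python3 g.py 2 9.5 && python3 -m crank '[[0,0.0015,0,0,0,0]]'>o && python3 g.py 2 9.5 && python3 -m crank '[[0,0.0015,0,0,0,0]]'>o && python3 g.py 2 9.5 && python3 -m crank '[[0,0.0015,0,0,0,0]]'>o && python3 g.py 2 9.5 && python3 -m crank '[[0,0.0015,0,0,0,0]]'>o && python3 g.py 2 9.5 && python3 -m crank '[[0,0.0015,0,0,0,0]]'>o && python3 g.py 2 9.5 && python3 -m crank '[[0,0.0015,0,0,0,0]]'>o && python3 g.py 2 9.5 && python3 -m crank '[[0,0.0015,0,0,0,0]]'>o && python3 g.py 2 9.5 && python3 -m crank '[[0,0.0015,0,0,0,0]]'>o && python3 g.py 2 9.5 && python3 -m crank '[[0,0.0015,0,0,0,0]]'>o && python3 g.py 2 9.5&& python3 -m crank '[[0,0.0015,0,0,0,0]]'>o && python3 g.py 2 9.5&& python3 -m crank '[[0,0.0015,0,0,0,0]]'>o && python3 g.py 2 9.5
```

```text
t15.9 N5.6 fx-0.5 sole x59.3 y-2.3 z64.01 My0.15 [3.142e+00 1.000e-03 1.345e+00]
t16.0 N7.5 fx0.2 sole x60.7 y-2.1 z64.00 My0.18 [3.142e+00 1.000e-03 1.345e+00]
t16.1 N8.2 fx-0.6 sole x62.2 y-2.0 z64.02 My0.16 [3.141e+00 1.000e-03 1.345e+00]
t16.3 N7.5 fx0.1 sole x63.7 y-2.0 z63.99 My0.16 [3.142e+00 1.000e-03 1.345e+00]
t16.4 N7.4 fx-0.8 sole x65.2 y-2.0 z63.99 My0.16 [3.142e+00 1.000e-03 1.345e+00]
t16.5 N6.4 fx0.1 sole x66.7 y-2.0 z64.01 My0.22 [3.142e+00 1.000e-03 1.345e+00]
t16.6 N7.4 fx-0.7 sole x68.2 y-2.0 z63.99 My0.16 [-3.142e+00  1.000e-03  1.345e+00]
t16.8 N7.1 fx0.2 sole x69.7 y-2.0 z63.99 My0.19 [3.142e+00 1.000e-03 1.345e+00]
t16.9 N7.3 fx-1.3 sole x71.2 y-2.0 z64.03 My0.16 [-3.142e+00  1.000e-03  1.345e+00]
t17.0 N7.8 fx-0.3 sole x72.7 y-2.0 z63.99 My0.22 [-3.142e+00  1.000e-03  1.345e+00]
t17.1 N8.7 fx-2.0 sole x74.0 y-2.0 z64.00 My0.42 [-3.141e+00  1.000e-03  1.345e+00]
t17.3 N9.8 fx-2.1 sole x75.3 y-2.1 z64.02 My0.58 [-3.141e+00  1.000e-03  1.345e+00]
```

The rib is met at sole x of about 73, where the horizontal force turns negative and the force rises. I'll climb by raising the press as the pin rolls.

```bash
python3 -m crank '[[0,0.0015,-0.0004,0,0,0]]'>o && python3 g.py 3 11 && python3 -m crank '[[0,0.0015,-0.00025,0,0,0]]'>o && python3 g.py 3 11 && python3 -m crank '[[0,0.0015,-0.00025,0,0,0]]'>o && python3 g.py 3.5 10 && python3 -m crank '[[0,0.0015,-0.00025,0,0,0]]'>o && python3 g.py 3.5 10 
```

```text
t17.4 N6.5 fx-0.8 sole x76.6 y-1.8 z64.18 My0.44 [-3.14   0.     1.345]
t17.5 N7.0 fx-1.2 sole x78.2 y-1.6 z64.35 My0.45 [-3.141  0.     1.345]
t17.6 N6.6 fx-1.3 sole x79.9 y-1.4 z64.52 My0.43 [-3.141 -0.     1.345]
t17.8 N5.5 fx-1.0 sole x81.5 y-1.3 z64.71 My0.35 [-3.141 -0.     1.345]
```

```bash
python3 -m crank '[[0,0.0015,0,0,0,0]]'>o && python3 g.py 3 11 && python3 -m crank '[[0,0.0015,-0.00015,0,0,0]]'>o && python3 g.py 4 10 && python3 -m crank '[[0,0.0015,-0.00015,0,0,0]]'>o && python3 g.py 4 10 && python3 -m crank '[[0,0.0015,-0.0001,0,0,0]]'>o && python3 g.py 4 10&& python3 -m crank '[[0,0.0015,-0.0001,0,0,0]]'>o && python3 g.py 4 10 
```

```text
t17.9 N6.2 fx-0.9 sole x83.1 y-1.2 z64.85 My0.38 [-3.141 -0.     1.345]
t18.0 N5.2 fx-1.8 sole x84.6 y-1.3 z65.03 My0.33 [-3.142 -0.     1.345]
t18.1 N4.1 fx-0.8 sole x86.1 y-1.3 z65.14 My0.31 [-3.142 -0.     1.345]
t18.3 N4.0 fx-0.2 sole x87.6 y-1.3 z65.23 My0.34 [-3.142 -0.     1.345]
t18.4 N5.4 fx0.2 sole x89.1 y-1.3 z65.36 My0.23 [-3.142 -0.     1.345]
```

```bash
python3 -m crank '[[0,0.0015,0.0001,0,0,0]]'>o && python3 g.py 3 11 && python3 -m crank '[[0,0.0015,0.0001,0,0,0]]'>o && python3 g.py 3.5 10 && python3 -m crank '[[0,0.0015,0,0,0,0]]'>o && python3 g.py 4 10 && python3 -m crank '[[0,0.0015,0,0,0,0]]'>o && python3 g.py 4 10
```

```text
t18.5 N5.1 fx-0.8 sole x90.7 y-1.4 z65.43 My0.32 [ 3.141 -0.     1.345]
t18.6 N5.3 fx0.1 sole x92.3 y-1.4 z65.50 My0.14 [ 3.141 -0.     1.345]
t18.8 N7.7 fx0.7 sole x93.8 y-1.3 z65.51 My0.41 [ 3.141 -0.     1.345]
t18.9 N7.4 fx0.6 sole x95.3 y-1.2 z65.55 My0.31 [ 3.141 -0.     1.345]
```

```bash
python3 -m crank '[[0,0.0015,0,0,0,0]]'>o && python3 g.py 4 10 && python3 -m crank '[[0,0.0015,0.00005,0,0,0]]'>o && python3 g.py 4.5 10 && python3 -m crank '[[0,0.0015,0.0001,0,0,0]]'>o && python3 g.py 4.5 10 && python3 -m crank '[[0,0.0015,0.0001,0,0,0]]'>o && python3 g.py 4.5 10
```

```text
t19.0 N7.6 fx-0.5 sole x96.9 y-1.2 z65.60 My0.34 [ 3.141 -0.     1.345]
t19.1 N7.6 fx-0.1 sole x98.4 y-1.3 z65.61 My0.30 [ 3.141 -0.     1.345]
t19.3 N7.7 fx-0.3 sole x100.0 y-1.2 z65.64 My0.37 [ 3.14  -0.     1.345]
t19.4 N8.8 fx-0.0 sole x101.6 y-1.2 z65.60 My0.32 [ 3.14  -0.     1.345]
```

```bash
python3 -m crank '[[0,0.0015,0,0,0,0]]'>o && python3 g.py 4 10 && python3 -m crank '[[0,0.0015,0.00005,0,0,0]]'>o && python3 g.py 4.5 10 && python3 -m crank '[[0,0.0015,0.00008,0,0,0]]'>o && python3 g.py 4.5 10 && python3 -m crank '[[0,0.0015,0.0001,0,0,0]]'>o && python3 g.py 4.5 10&& python3 -m crank '[[0,0.0015,0.0001,0,0,0]]'>o && python3 g.py 4.5 10
```

```text
t19.5 N9.1 fx1.2 sole x103.1 y-1.2 z65.55 My0.23 [ 3.14  -0.     1.345]
t19.6 N9.0 fx-0.2 sole x104.6 y-1.2 z65.51 My0.27 [ 3.14  -0.     1.345]
t19.8 N7.9 fx-0.1 sole x106.1 y-1.3 z65.44 My0.23 [ 3.14  -0.     1.345]
t19.9 N8.4 fx1.4 sole x107.7 y-1.3 z65.39 My0.30 [3.14  0.    1.345]
t20.0 N7.7 fx-0.1 sole x109.2 y-1.3 z65.30 My0.20 [3.14  0.    1.345]
```

```bash
python3 -m crank '[[0,0.0015,0.00013,0,0,0]]'>o && python3 g.py 4.5 10 && python3 -m crank '[[0,0.0015,0.00015,0,0,0]]'>o && python3 g.py 4.5 10 && python3 -m crank '[[0,0.0015,0.00017,0,0,0]]'>o && python3 g.py 5 10 && python3 -m crank '[[0,0.0015,0.00018,0,0,0]]'>o && python3 g.py 5 10
```

```text
t20.1 N7.5 fx0.9 sole x110.8 y-1.3 z65.17 My0.22 [3.14  0.    1.345]
t20.3 N8.3 fx1.1 sole x112.3 y-1.3 z65.08 My0.19 [3.14  0.    1.345]
t20.4 N7.4 fx1.2 sole x113.8 y-1.3 z64.91 My0.25 [3.14  0.    1.345]
t20.5 N7.6 fx1.2 sole x115.4 y-1.3 z64.77 My0.18 [3.139 0.    1.345]
```

```bash
python3 -m crank '[[0,0.0015,0.0002,0,0,0]]'>o && python3 g.py 4.5 10 && python3 -m crank '[[0,0.0015,0.0002,0,0,0]]'>o && python3 g.py 4.5 9.5 && python3 -m crank '[[0,0.0015,0.0002,0,0,0]]'>o && python3 g.py 4.5 9 && python3 -m crank '[[0,0.0015,0.0002,0,0,0]]'>o && python3 g.py 4.5 9
```

```text
t20.6 N8.0 fx0.8 sole x116.9 y-1.2 z64.62 My0.21 [3.139 0.    1.345]
t20.8 N8.5 fx1.3 sole x118.5 y-1.2 z64.42 My0.14 [3.139 0.    1.345]
t20.9 N7.6 fx1.2 sole x120.0 y-1.2 z64.26 My0.22 [3.139 0.    1.345]
t21.0 N8.5 fx1.0 sole x121.4 y-1.4 z64.11 My0.32 [3.139 0.    1.345]
```

```bash
python3 -m crank '[[0,0.0015,0.0001,0,0,0]]'>o && python3 g.py 4.5 10 && python3 -m crank '[[0,0.0015,0,0,0,0]]'>o && python3 g.py 4.5 9.5 && python3 -m crank '[[0,0.0015,0,0,0,0]]'>o && python3 g.py 4.5 9.5 && python3 -m crank '[[0,0.0015,0,0,0,0]]'>o && python3 g.py 4.5 9.5
```

```text
t21.1 N9.2 fx0.1 sole x122.8 y-1.5 z64.00 My0.44 [3.14  0.    1.345]
t21.3 N8.7 fx-0.1 sole x124.2 y-1.6 z63.99 My0.47 [3.14  0.    1.345]
t21.4 N10.0 fx-0.5 sole x125.6 y-1.6 z63.98 My0.53 [3.14  0.    1.345]
```

```bash
python3 -m crank '[[0,0.0015,-0.0003,0,0,0]]'>o && python3 g.py 4 10 && python3 -m crank '[[0,0.002,0,0,0,0]]'>o && python3 g.py 4 9.5 && python3 -m crank '[[0,0.002,0,0,0,0]]'>o && python3 g.py 4 9.5 && python3 -m crank '[[0,0.002,0,0,0,0]]'>o && python3 g.py 4 9.5 && python3 -m crank '[[0,0.002,0,0,0,0]]'>o && python3 g.py 4 9.5 && python3 -m crank '[[0,0.0015,0,0,0,0]]'>o && python3 g.py 4 9.5&& python3 -m crank '[[0,0.0015,0,0,0,0]]'>o && python3 g.py 4 9.5&& python3 -m crank '[[0,0.0015,0,0,0,0]]'>o && python3 g.py 4 9.5
```

```text
t21.5 N6.2 fx0.0 sole x126.9 y-1.6 z63.98 My0.45 [3.141 0.    1.345]
t21.6 N8.1 fx0.1 sole x128.9 y-1.6 z63.96 My0.44 [3.141 0.    1.345]
t21.8 N8.7 fx-0.1 sole x130.9 y-1.7 z63.96 My0.50 [3.141e+00 1.000e-03 1.345e+00]
t21.9 N8.5 fx-0.8 sole x132.9 y-1.7 z63.98 My0.50 [3.141e+00 1.000e-03 1.345e+00]
t22.0 N8.0 fx-0.7 sole x134.9 y-1.7 z63.96 My0.50 [3.141e+00 1.000e-03 1.345e+00]
t22.1 N7.3 fx-0.5 sole x136.4 y-1.7 z63.96 My0.50 [3.141e+00 1.000e-03 1.345e+00]
t22.3 N8.0 fx0.5 sole x137.9 y-1.8 z63.96 My0.51 [3.141e+00 1.000e-03 1.345e+00]
t22.4 N8.3 fx-0.5 sole x139.4 y-1.8 z63.94 My0.51 [3.141e+00 1.000e-03 1.345e+00]
```

```bash
python3 -m crank '[[0,0.001,-0.0001,0,0,0]]'>o && python3 g.py 4 10 && python3 -m crank '[[0,0.001,0,0,0,0]]'>o && python3 g.py 4 9.5 && python3 -m crank '[[0,0.001,0,0,0,0]]'>o && python3 g.py 4 9.5 && python3 -m crank '[[0,0.001,0,0,0,0]]'>o && python3 g.py 4 9.5 && python3 -m crank '[[0,0.001,0,0,0,0]]'>o && python3 g.py 4 9.5 
python3 - <<'E'
from h import *
a=cap('top')['color'][110:320,100:380];cv2.imwrite('pics/t6.png',cv2.resize(a,None,fx=2.85,fy=2.85,interpolation=cv2.INTER_CUBIC))
E
```

```text
t22.5 N8.7 fx-0.3 sole x140.3 y-1.8 z63.98 My0.48 [3.141e+00 1.000e-03 1.345e+00]
t22.6 N9.0 fx-0.0 sole x141.3 y-1.7 z63.96 My0.52 [3.141e+00 1.000e-03 1.345e+00]
t22.8 N7.4 fx-0.4 sole x142.3 y-1.8 z63.94 My0.49 [3.141e+00 1.000e-03 1.345e+00]
t22.9 N8.0 fx-0.6 sole x143.3 y-1.8 z63.95 My0.62 [3.141e+00 1.000e-03 1.345e+00]
t23.0 N8.1 fx-3.5 sole x143.7 y-1.8 z63.80 My1.20 [-3.140e+00  1.000e-03  1.345e+00]
```

View pics/t6.png

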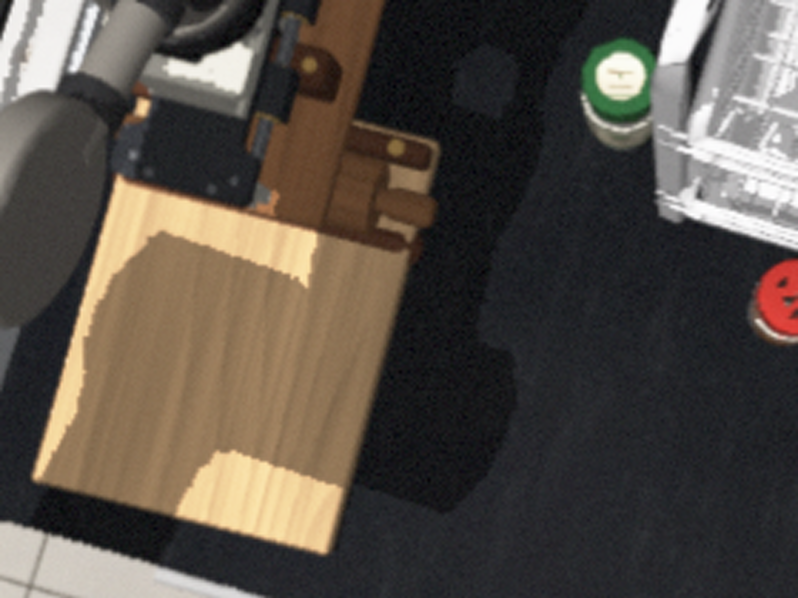

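The horizontal force reached -3.5 N at sole x of about 144, so the pin has met the rail. In the picture its handle at (405,208) lies parallel to the rail. I'll lift off straight and carry the press away.

```bash
python3 -m crank '[[0,-0.0004,-0.0003,0,0,0],[0,0,-0.001,0,0,0],[0,0,-0.006,0,0,0],[0,0,-0.025,0,0,0],[0,0,-0.04,0,0,0]]'; python3 -m crank '[[0,0,0,0,0,0],[0,-0.03,0,0,0,0],[0,-0.048,0,0,0,0],[0,-0.05,0,0,0,0],[0,-0.04,0,0,0,0]]'; python3 -m crank '[[0,-0.018,0,0,0,0],[-0.035,0,0,0,0,0],[-0.05,0,0,0,0,0],[-0.05,0,0,0,0,0],[-0.05,0,0,0,0,0]]'; python3 -m crank '[[-0.045,0,0,0,0,0],[-0.025,0,0,0,0,0],[0,0,0,0,0,0],[0,0,0,0,0,0]]'
python3 g.py -9 9;python3 - <<'E'
from h import *
c=cap('top');a=c['color'][110:320,100:380];cv2.imwrite('pics/t7.png',cv2.resize(a,None,fx=2.85,fy=2.85,interpolation=cv2.INTER_CUBIC))
E
```

```text
time: 23.7
tool_pos: [678.5, -138.6, 156.2]
tcp_rot: [-3.137, -0.001, 1.345]
contact_force: [0.6, -0.2, -1.8]
grip_width: 23.8
finger_force: 30.0
time: 24.32
tool_pos: [513.0, -100.7, 156.1]
tcp_rot: [-3.139, -0.001, 1.345]
contact_force: [0.0, -0.5, -1.3]
grip_width: 23.7
finger_force: 30.0
time: 24.95
tool_pos: [455.8, -278.8, 156.3]
tcp_rot: [-3.14, -0.001, 1.345]
contact_force: [0.6, -0.1, -2.9]
grip_width: 24.1
finger_force: 30.0
time: 25.45
tool_pos: [440.8, -345.1, 156.6]
tcp_rot: [-3.14, -0.002, 1.345]
contact_force: [-0.1, -0.0, -1.4]
grip_width: 23.9
finger_force: 30.0
t25.4 N0.8 fx-0.1 sole x-42.8 y-255.3 z134.88 My0.06 [-3.140e+00 -2.000e-03  1.345e+00]
```

View pics/t7.png

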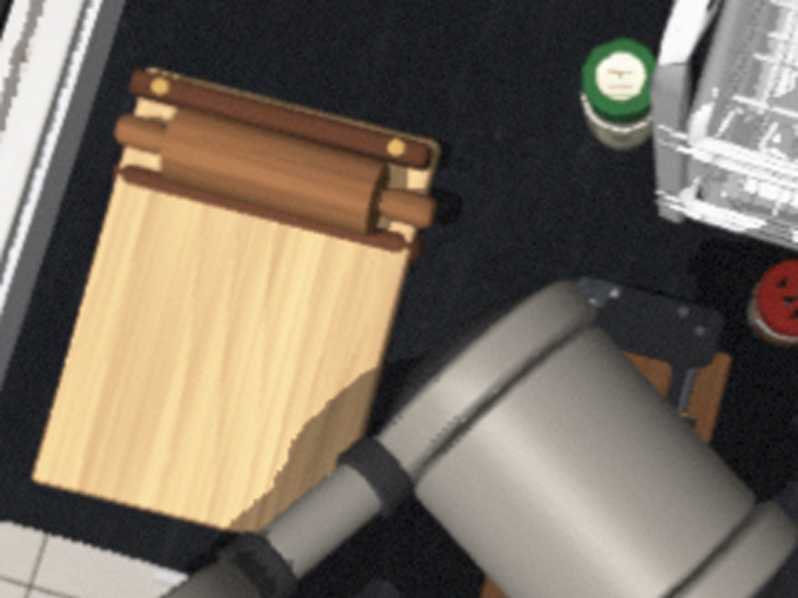

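The pin lies straight in the groove by the rail, from (118,130) to (435,207). Now I'll lower the press.

```bash
python3 -m crank '[[0,0,0.04,0,0,0],[0,0,0.05,0,0,0],[0,0,0.03,0,0,0],[0,0,0.01,0,0,0],[0,0,0,0,0,0]]'>o; python3 g.py -9 3 && python3 -m crank '[[0,0,0.001,0,0,0],[0,0,0.001,0,0,0]]'>o && python3 g.py -9 3 && python3 -m crank '[[0,0,0.001,0,0,0],[0,0,0,0,0,0]]'>o && python3 g.py -9 3&& python3 -m crank '[[0,0,0.0005,0,0,0],[0,0,0,0,0,0]]'>o && python3 g.py -9 3&& python3 -m crank '[[0,0,0.0005,0,0,0],[0,0,0,0,0,0]]'>o && python3 g.py -9 3&& python3 -m crank '[[0,0,0.0005,0,0,0],[0,0,0,0,0,0]]'>o && python3 g.py -9 3&& python3 -m crank '[[0,0,0.0005,0,0,0],[0,0,0,0,0,0]]'>o && python3 g.py -9 3
```

```text
t26.1 N0.9 fx-0.1 sole x-42.1 y-255.8 z6.01 My0.07 [-3.142 -0.     1.346]
t26.4 N-0.6 fx0.5 sole x-41.7 y-256.8 z5.03 My0.04 [3.140e+00 1.000e-03 1.345e+00]
t26.6 N-0.5 fx0.6 sole x-42.3 y-256.4 z3.02 My0.04 [3.141 0.    1.345]
t26.9 N-0.6 fx-0.6 sole x-42.4 y-256.4 z2.26 My0.06 [-3.141 -0.     1.345]
t27.1 N-0.2 fx-0.2 sole x-42.4 y-256.4 z1.75 My0.03 [-3.141 -0.     1.345]
t27.4 N0.5 fx0.8 sole x-42.4 y-256.4 z1.25 My0.04 [-3.142 -0.     1.345]
t27.6 N0.1 fx0.7 sole x-42.4 y-256.4 z0.80 My0.10 [ 3.142 -0.     1.345]
```

```bash
python3 -m crank '[[0,0,0.0005,0,0,0],[0,0,0,0,0,0]]'>o && python3 g.py -9 3&& python3 -m crank '[[0,0,0.0003,0,0,0],[0,0,0,0,0,0]]'>o && python3 g.py -9 3&& python3 -m crank '[[0,0,0.0003,0,0,0],[0,0,0,0,0,0]]'>o && python3 g.py -9 3 && python3 -m crank '[[0,0,0.0003,0,0,0],[0,0,0,0,0,0]]'>o && python3 g.py -9 3
```

```text
t27.9 N-0.0 fx0.6 sole x-42.4 y-256.4 z0.29 My0.07 [-3.142 -0.     1.345]
t28.1 N0.3 fx-0.1 sole x-42.3 y-256.4 z0.02 My0.06 [ 3.142 -0.     1.345]
t28.4 N2.8 fx-1.2 sole x-42.4 y-256.4 z-0.02 My0.24 [ 3.141 -0.     1.345]
t28.6 N8.4 fx-3.0 sole x-42.3 y-256.4 z-0.02 My0.45 [3.141 0.    1.345]
```

Down flat. I'll release and retreat.

```bash
python3 -m crank '[[0,0,-0.0003,0,0,0],[0,0,0,0,0,0]]'>o; python3 -m crank '[[0,0,0,0,0,0],[0,0,0,0,0,0],[0,0,0,0,0,0],[0,0,0,0,0,0],[0,0,0,0,0,0]]' 100; python3 -m crank '[[0,0,0,0,0,0],[0,0,0,0,0,0],[0,0,-0.02,0,0,0],[0,0,-0.05,0,0,0],[0,0,-0.05,0,0,0]]'; python3 -m crank '[[0,0,-0.05,0,0,0],[0.04,0,0,0,0,0],[0.05,0,0,0,0,0],[0.05,0,0,0,0,0],[0.05,0,0,0,0,0]]'; python3 -m crank '[[0.04,0,0,0,0,0],[0.02,0,0,0,0,0],[0,0,0,0,0,0],[0,0,0,0,0,0],[0,0,0,0,0,0]]'
python3 - <<'E'
from h import *
c=cap('side');a=c['color'][130:330,220:420];cv2.imwrite('pics/s8.png',cv2.resize(a,None,fx=3,fy=3,interpolation=cv2.INTER_CUBIC))
E
```

```text
time: 29.5
tool_pos: [441.0, -346.3, 21.4]
tcp_rot: [3.142, -0.0, 1.345]
contact_force: [1.2, 0.5, -0.3]
grip_width: 69.4
finger_force: 0.0
time: 30.12
tool_pos: [440.7, -346.0, 142.5]
tcp_rot: [-3.141, -0.001, 1.345]
contact_force: [0.1, -0.9, 0.7]
grip_width: 91.7
finger_force: 0.0
time: 30.75
tool_pos: [483.6, -159.6, 191.6]
tcp_rot: [3.141, -0.0, 1.344]
contact_force: [0.4, -0.3, 0.4]
grip_width: 91.8
finger_force: 0.0
time: 31.38
tool_pos: [496.8, -103.6, 191.4]
tcp_rot: [-3.142, 0.0, 1.343]
contact_force: [-0.1, 0.1, -0.2]
grip_width: 91.6
finger_force: 0.0
```

View pics/s8.png

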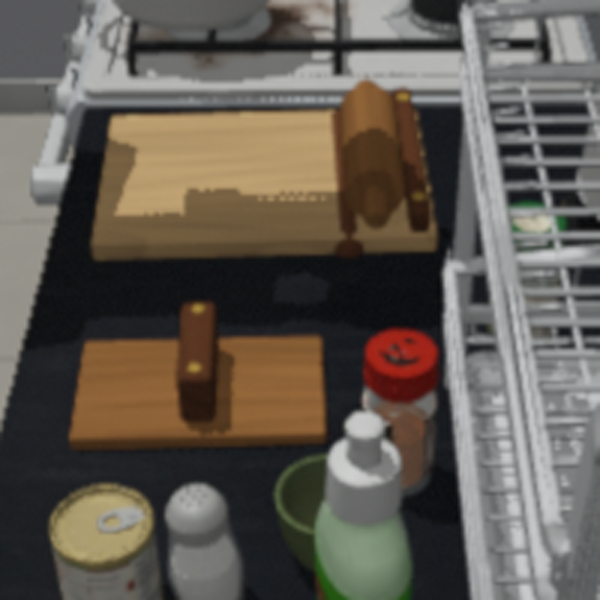

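The pin sits in the groove at (370,150), the press is flat on the worktop at (198,390), and the bystanders haven't moved.

```bash
python3 -c "
from plant import bot;print(bot.close_job())"
```

```text
the job is handed in; nothing more can be done
None
```

The pin is parked straight in the groove by the end rail, rolled over the rib under the press at no more than about 10 N measured; the press is back flat on the worktop right of the board, and the job is handed in at about 31 s.

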